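# Open the block box and stand it in its upturned lid

### The arm

A 7-joint arm with a two-finger parallel gripper is mounted at the origin on the work surface. World frame = base frame: x ahead of the robot, y to its left, z up, the work surface at z = 0. Lengths are in m, angles in rad, forces in N, time in s.
With the tool pointing down it reaches from about 0.425 to 0.825 m from the base axis. Payload 3.6 kg.
Tool frame: the origin (TCP) lies where the fingers leave the gripper's body, on its centre line; the fingertips stand 73 mm ahead of it and the grasp point (between the pads) lies 54 mm ahead of it; z points along the fingers, y is the line along which they close (so a half turn about z gives the same grasp; the last joint's range is limited). The gripper opens to 85 mm and grips with 20 to 120 N. Pads are 22 mm wide; open, the fingers measure 114 mm over their backs; the gripper's body (76 mm by 85 mm) begins 54 mm behind the grasp point. The pads swing forward as they close: fully open they stand 13 mm farther back than shut.
Start: joints at [1.266, 0.615, -0.013, 1.423, 0.008, 1.103, -0.04], TCP at [0.178, -0.625, 0.304] pointing down, gripper open.
Joint ranges: [-3.12, 3.12], [-0.3, 2.06], [-1.34, 1.32], [0.26, 2.42], [-1.36, 4.5], [0.01, 1.98], [-2.84, 2.84]. Speed limits (rad/s): [2.79, 2.79, 3.14, 3.14, 3.14, 3.14, 3.14].

### API

Orientations are given as a unit quaternion [x, y, z, w].
In Python, from station import arm, snapshot, camera_info, ticket gives the robot as it stands. Calls block until the motion is done:
- arm.movep(position, orientation): joint-space move of the TCP to a pose.
- arm.line_to(position, velocity=0.15, ori=None): straight line of the TCP; ori=None keeps the orientation; velocity is the mean speed in m/s.
- arm.move_j(angles): joint-space move.
- arm.move_gripper(opening, effort=None): opening from 0.0 (shut) to 1.0 (fully open); effort is the grip in N (None keeps the last); returns when the fingers have stopped.
- arm.pause(seconds).
- arm.ik(position, orientation): joint angles nearest the present ones, or None.
- snapshot(name): name is "scene" or "side" or "wrist"; returns the picture (400x640x3 uint8, blue, green, red); there is no depth.
- camera_info(name): a dict with "fx", "fy", "cx", "cy" (pixels), "R" (3x3) and "t" (3): a world point X has camera coordinates R X + t; the wrist camera has in their place "T_tool_cam" (4x4, takes a point from camera to tool coordinates, whose origin is the TCP and whose axes are the flange's). Camera axes: x right, y down, z forward; pixel columns grow to the right and rows downward; lengths in m; the calibration is good to about 2 mm. A picture is of the moment at which its call begins: read the wrist's pose just before it. camera_info takes no time and is no camera call.
A pose or a line that the arm cannot do raises arm.MotionError and nothing moves.
- ticket.finish_job(): hands the job in; it is judged then, once.
Readings, each from a call of its own:
- arm.read_time(): time.
- arm.read_joint_positions(): joint angles.
- arm.read_dq(): joint speeds.
- arm.read_effort(): joint torques, N m.
- arm.read_tool_pos(): TCP position.
- arm.read_eef_rot(): TCP orientation.
- arm.read_ft_force(): force on the tool from outside, world axes, zero at the start.
- arm.read_wrist_torque(): the same for the moment, N m.
- arm.read_opening(): opening from 0.0 (shut) to 1.0 (fully open).
- arm.read_finger_force(): force on a finger pad.
Only numpy, scipy, OpenCV 4.12 (cv2) and the standard library are available. Lean on these libraries where they do the work, as an engineer would, in place of code of your own. Each camera call takes 0.05 s, during which the arm holds its last target. There are 200 camera calls.

### The job

Open the plywood block box for the children: lift its loose lid off, turn the lid over and lay it open side up on the bench, then stand the box, blocks and all, right down inside its upturned lid so that the two stay together. Keep the box upright, set the lid and the box down by hand rather than letting them drop or topple, and leave the other toys where they are.

Things in the scene. Friction and masses are not known exactly. Their poses are not given: they have to be found in the camera images.
- block_box: Open-topped box of stained plywood, 54 mm wide (x), 92 mm long (y), 80 mm high, walls and floor 4 mm, about 75 g, holding three loose blocks (95 g in all, none above 67 mm). Origin: centre of its underside; z up. Standing in the upturned lid, its underside is 4 mm above the bench and its rim 44 mm above the lid's rim.
- box_lid: Loose lid of the same plywood, a shallow box: outside 66 mm wide (x), 104 mm long (y), 40 mm high; inside 60 x 98 x 36 mm; about 55 g. Starts over the box, long sides together, its top panel resting on the box's rim, its own rim 44 mm above the bench, 2 to 3 mm of play around; nothing holds it. Origin: centre of its open rim plane; z points to the top panel.
- lid_top (a point): Centre of the outer face of the lid's top panel (4 mm thick; side walls 3 mm), 40 mm along the lid's z from its origin. Each short end has a thumb notch of 12 mm radius in its rim. The lid stands steadily on a short end (104 mm tall on a 66 x 40 mm face). Upside down on the bench this point is at bench height.
- cube: Plastic cube block, 38 mm, 35 g, in one half of the box. Origin: centre of its underside.
- roof_block: Beech roof-shaped (triangular) block, 38 x 38 mm foot, 22 mm high, 15 g, lying on the cube inside the box. Origin: centre of its underside.
- cylinder: Wooden cylinder block, 38 mm diameter, 60 mm tall, 45 g, standing in the other half of the box. Origin: centre of its underside.
- truck: Steel toy truck, 56 mm wide (its x), about 131 mm long (its y, nose to -y), 70 mm high, about 320 g, standing on its wheels beyond the work; leave it. Origin: on the bench under its middle.
- cup: Round stacking cup, mouth up, 72 mm across the rim, 70 mm high, about 40 g; leave it. Origin: centre of the underside.
- arch: Wooden triangular arch block, 110 mm long (its x), 34 mm thick (its y), 60 mm high, about 70 g, standing on its two feet; leave it. Origin: on the bench under its middle.
- storage_box: White plastic storage box fixed on the bench at the left, 320 mm (its x) by 200 mm (its y), 130 mm high, with its hinged lid standing open on the far left side, reaching 320 mm above the bench. Origin: centre of the underside.

How it is judged:
On the way, in this order (a step that is already met when the one before it is completed fails the run):
1. the lid is lifted clear above the box (z of box_lid in the frame of block_box above 0.085 m and contact force between box_lid and block_box below 0.01 N), for 0.1 s.
2. the lid lies open side up, flat on the bench, let go and at rest, with the box not yet in it (angle between box_lid's own z axis and vertical above 3.06 rad and height (world z) of box_lid between 0.036 and 0.044 m and contact force between the fingers and box_lid below 0.05 N and linear speed of box_lid below 0.02 m/s and horizontal distance between box_lid and block_box above 0.06 m), for 0.2 s.
At the end, for the whole second after the job is handed in: The lid lies open side up, flat on the bench (4 mm, 0.08 rad); the box stands in it upright (0.05 rad), its underside within 2.5 mm of the lid's inner face and its middle within 7 mm of the lid's, the cube, roof block and cylinder still inside; all let go and at rest (angle between box_lid's own z axis and vertical above 3.06 rad and height (world z) of box_lid between 0.036 and 0.044 m and angle between block_box's own z axis and vertical below 0.05 rad and height (world z) of block_box below 0.0065 m and horizontal distance between box_lid and block_box below 0.007 m and distance between each of cube, roof_block, cylinder and block_box below 0.08 m and linear speed of each of box_lid, block_box below 0.02 m/s); the robot touches nothing.
It fails at once if the box is tipped by more than 0.5 rad (angle between block_box's own z axis and vertical above 0.5 rad).
It fails at once if the lid drops or topples (moves faster than 0.6 m/s while not held) (linear speed of box_lid above 0.6 m/s and contact force between the fingers and box_lid below 0.05 N).
It fails at once if the box drops or is knocked along (moves faster than 0.6 m/s while not held) (linear speed of block_box above 0.6 m/s and contact force between the fingers and block_box below 0.05 N).
It fails at once if the truck, the cup or the arch is moved by more than 30 mm (distance of any of truck, cup, arch from where it was at the start of the episode above 0.03 m).
It also fails if it takes over 72 s, if anything falls off the work surface, if the arm or the gripper's body presses on something with over 40 N, if the wrist force passes 120 N, or if a joint passes its speed limit or range.

## Working session

There is one attempt and no reset: what is moved stays moved. The work goes in short steps, each a Python script; the robot and the scene stay as the last script left them, time stands still between calls to the robot, and variables do not carry over. Pictures are saved under pics/ and viewed, at most 12 in all, crops included, and the job is handed in when it is done.

```bash
ls; mkdir -p pics; python3 - <<'E'
from station import arm, snapshot, camera_info
import cv2
for n in ("scene","side","wrist"):
    im=snapshot(n); cv2.imwrite(f"pics/{n}0.png",im)
    print(n,camera_info(n))
print(arm.read_tool_pos(),arm.read_eef_rot(),arm.read_time())
E
```

```text
pics
scene {'fx': 443.8627550141801, 'fy': 443.8627550141801, 'cx': 323.278344711968, 'cy': 194.1713269211988, 'R': array([[ 0.7647054 ,  0.64436441,  0.00448984],
       [ 0.50945031, -0.600299  , -0.61652371],
       [-0.3945707 ,  0.47374636, -0.78732354]]), 't': array([-0.53397658, -0.16293802,  1.44547264])}
side {'fx': 410.7220417600282, 'fy': 410.7220417600282, 'cx': 325.0203656366808, 'cy': 196.02734217315873, 'R': array([[-0.79527318, -0.60624922, -0.00156913],
       [-0.32115797,  0.42348504, -0.84706433],
       [ 0.51419659, -0.6731436 , -0.53148806]]), 't': array([0.56355905, 0.20640636, 1.11336092])}
wrist {'fx': 340.46740439136937, 'fy': 340.46740439136937, 'cx': 315.7421957726994, 'cy': 201.43606103455167, 'T_tool_cam': array([[ 1.31961310e-03, -9.60341917e-01, -2.78821915e-01,
         7.08964881e-02],
       [ 9.99998946e-01,  1.09832119e-03,  9.49881671e-04,
         6.57104433e-04],
       [-6.05975168e-04, -2.78822875e-01,  9.60342354e-01,
        -7.04579477e-02],
       [ 0.00000000e+00,  0.00000000e+00,  0.00000000e+00,
         1.00000000e+00]])}
[ 0.17817683 -0.62463144  0.30296658] [ 9.90358292e-01  1.38525723e-01 -1.48345414e-04 -1.02718797e-03] 0.15
```

View pics/scene0.png

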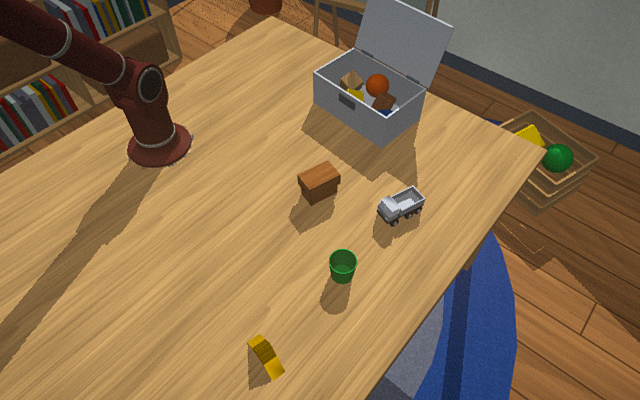

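View pics/side0.png

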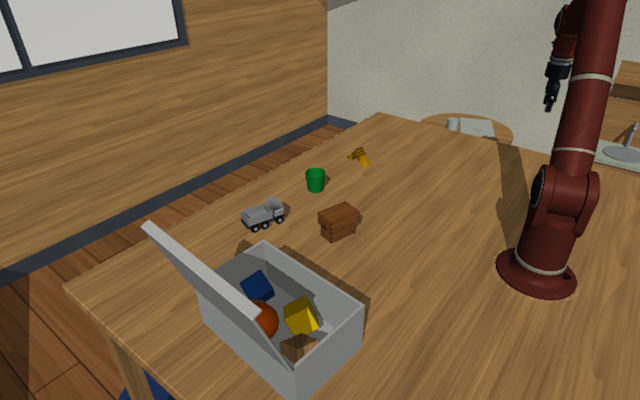

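The scene view shows the lidded box at about (319,180), the truck at (401,205), the cup at (343,265), the arch at (266,357) and the storage box at upper centre. The side view shows the box at about (339,222), clear of everything else. I'll locate them all and look at the lid from above with the wrist camera.

```bash
cat > h.py <<'E'
from station import arm, snapshot, camera_info, ticket
import numpy as np, cv2
from scipy.spatial.transform import Rotation as Ro
def cam(name):
    c=camera_info(name)
    if name=="wrist":
        T=np.eye(4);T[:3,:3]=Ro.from_quat(arm.read_eef_rot()).as_matrix();T[:3,3]=arm.read_tool_pos()
        M=T@c["T_tool_cam"];c["R"]=M[:3,:3].T;c["t"]=-c["R"]@M[:3,3]
    return c
def cast(c,px,z):
    px=np.atleast_2d(np.asarray(px,float))
    d=np.c_[(px[:,0]-c["cx"])/c["fx"],(px[:,1]-c["cy"])/c["fy"],np.ones(len(px))]@c["R"]
    o=-c["R"].T@c["t"]
    return o+d*((z-o[2])/d[:,2])[:,None]
def proj(c,X):
    p=np.atleast_2d(X)@c["R"].T+c["t"]
    return np.c_[c["fx"]*p[:,0]/p[:,2]+c["cx"],c["fy"]*p[:,1]/p[:,2]+c["cy"]]
def brown(im):
    h=cv2.cvtColor(im,cv2.COLOR_BGR2HSV).astype(int);b,g,r=[im[...,i].astype(int) for i in range(3)]
    return h
def R(yaw,pitch=0):
    """tool pointing down, closing axis (tool y) along world dir yaw; pitch turns about tool y"""
    y=np.array([np.cos(yaw),np.sin(yaw),0]);z=np.array([0,0,-1.]);x=np.cross(y,z)
    return (Ro.from_matrix(np.c_[x,y,z])*Ro.from_rotvec([0,pitch,0]))
E
python3 - <<'E'
from h import *
c=camera_info("scene");im=cv2.imread("pics/scene0.png")
h=cv2.cvtColor(im,cv2.COLOR_BGR2HSV)
print("hsv top,wood",h[175,318],h[192,312],h[190,333],h[180,250],h[195,300])
for n,p,z in (("box",(319,172),.084),("truck",(401,212),0.03),("cup",(343,268),.03),("arch",(266,362),.02),("st c1",(314,98),0),("st c2",(380,144),0),("st c3",(418,125),0)):
    print(n,cast(c,p,z)[0].round(3))
# try look pose
p=cast(c,(319,172),.084)[0]
for yaw in np.arange(-3.0,3.2,0.4):
    q=arm.ik([p[0]-.0,p[1],.33],R(yaw).as_quat()); print(round(yaw,2),None if q is None else np.round(q,2))
E
```

```text
hsv top,wood [ 15 177 170] [ 14 179  80] [ 15 147  85] [ 17 125 187] [ 16 132 162]
box [0.522 0.19  0.084]
truck [0.763 0.262 0.03 ]
cup [0.749 0.018 0.03 ]
arch [ 0.761 -0.275  0.02 ]
st c1 [0.233 0.5   0.   ]
st c2 [0.548 0.466 0.   ]
st c3 [0.593 0.623 0.   ]
-3.0 [ 0.27  0.67 -1.15  1.65  0.64  1.25  2.27]
-2.6 [-1.04  0.67  1.14  1.68 -0.64  1.21 -2.34]
-2.2 [-0.11  0.47 -0.42  1.66  0.21  1.06 -2.8 ]
-1.8 [-0.08  0.48 -0.47  1.66  0.24  1.07 -2.42]
-1.4 [-0.05  0.48 -0.52  1.65  0.27  1.07 -2.05]
-1.0 [ 0.02  0.5  -0.63  1.65  0.33  1.09 -1.71]
-0.6 [ 0.14  0.56 -0.85  1.65  0.45  1.14 -1.43]
-0.2 [ 0.18  0.58 -0.92  1.65  0.5   1.16 -1.07]
0.2 [ 0.22  0.62 -1.02  1.65  0.56  1.2  -0.73]
0.6 [ 0.26  0.66 -1.11  1.65  0.62  1.23 -0.38]
1.0 [ 0.28  0.69 -1.18  1.65  0.67  1.27 -0.03]
1.4 [ 0.3   0.72 -1.24  1.64  0.71  1.3   0.33]
1.8 [ 0.32  0.76 -1.32  1.64  0.76  1.34  0.68]
2.2 [ 0.27  0.67 -1.15  1.65  0.64  1.25  1.19]
2.6 [ 0.27  0.67 -1.15  1.65  0.64  1.25  1.59]
3.0 [ 0.27  0.67 -1.15  1.65  0.64  1.25  1.99]
```

```bash
python3 - <<'E'
import cv2
im=cv2.imread("pics/scene0.png")[140:300,260:440]
cv2.imwrite("pics/crop1.png",cv2.resize(im,(720,640-0))[:600])
E
cat >> h.py <<'E'
def satmask(im,s=150,v=0):
    h=cv2.cvtColor(cv2.GaussianBlur(im,(3,3),0),cv2.COLOR_BGR2HSV)
    m=((h[...,0]>6)&(h[...,0]<20)&(h[...,1]>s)&(h[...,2]>v)).astype(np.uint8)
    return cv2.morphologyEx(m,cv2.MORPH_OPEN,np.ones((3,3),np.uint8))
def big(m,roi=None):
    k=max(cv2.findContours(m,cv2.RETR_EXTERNAL,cv2.CHAIN_APPROX_NONE)[0],key=cv2.contourArea);return k[:,0,:]
def rect(P):
    """min-area rectangle of world points (m): centre, long-axis yaw, (long,short)"""
    (cx,cy),(w,h),a=cv2.minAreaRect((P[:,:2]*1000).astype(np.float32));a=np.radians(a)
    if w<h: w,h,a=h,w,a+np.pi/2
    return np.array([cx,cy])/1000,(a+np.pi/2)%np.pi-np.pi/2,(w,h)
E
python3 - <<'E'
from h import *
c=camera_info("scene");im=cv2.imread("pics/scene0.png")
m=satmask(im,150,130);mm=np.zeros_like(m);mm[140:215,285:350]=m[140:215,285:350]
ce,yaw,s=rect(cast(c,big(mm),.084));print(ce,yaw,s)
arm.movep([ce[0],ce[1],.30],R(yaw+np.pi/2).as_quat()) if arm.ik([ce[0],ce[1],.30],R(yaw+np.pi/2).as_quat()) is not None else print("noik")
arm.pause(.3)
w=cam("wrist");i=snapshot("wrist");cv2.imwrite("pics/wrist1.png",i);np.savez("w1.npz",R=w["R"],t=w["t"])
print(arm.read_joint_positions(),arm.read_time())
E
```

```text
[0.52518817 0.18352237] 1.2785876340886775 (103.57587432861328, 63.66726303100586)
[ 0.27961425  0.71639203 -1.14869983  1.68573466  0.69505545  1.20927719
  1.80818621] 3.5833
```

View pics/wrist1.png

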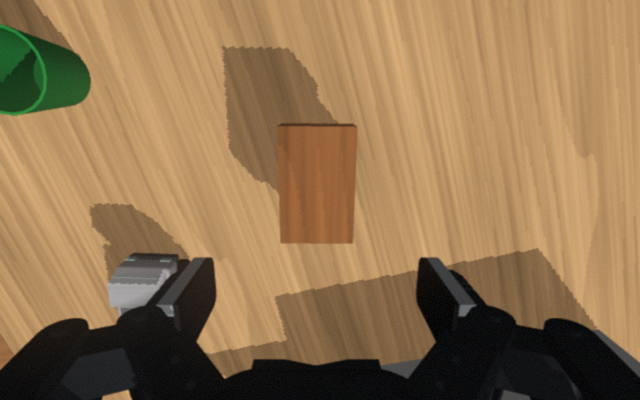

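The wrist view shows the lid top as a clean rectangle from (279,126) to (355,243). I'll refine its pose and check which tool pitches the arm can reach for turning the lid over in two stages: stand it on an end, then lay it upside down.

```bash
python3 - <<'E'
from h import *
d=np.load("w1.npz");c=camera_info("wrist");c["R"]=d["R"];c["t"]=d["t"]
im=cv2.imread("pics/wrist1.png");m=satmask(im,150,90);m[:110]=0;m[255:]=0;m[:,:250]=0;m[:,390:]=0
k=big(m);print(cv2.boundingRect(k.reshape(-1,1,2)));k=k[k[:,1]>=127]
print(rect(cast(c,k,.084)), cast(c,[(279,126),(356,126),(353.5,243.5),(280.5,243.5)],.084)[:,:2].mean(0))
G=0.048
for x,y in ((.5,-.1),(.55,0),(.6,-.1),(.5,.05)):
  for yd in range(-180,180,30):
    ok=[p for p in range(-90,100,10) if (lambda r:arm.ik(np.array([x,y,.075])-r.apply([0,0,G]),r.as_quat()) is not None)(R(np.radians(yd),np.radians(p)))]
    print((x,y),yd,ok[:1],ok[-1:],len(ok),end=" | ")
  print()
E
```

```text
(278, 125, 78, 118)
(array([0.52478571, 0.1822659 ]), np.float64(1.2788294491156567), (102.15039825439453, 64.0242919921875)) [0.52420402 0.18279598]
(0.5, -0.1) -180 [-90] [90] 19 | (0.5, -0.1) -150 [-90] [90] 19 | (0.5, -0.1) -120 [-70] [30] 11 | (0.5, -0.1) -90 [-70] [30] 11 | (0.5, -0.1) -60 [-90] [90] 19 | (0.5, -0.1) -30 [-90] [90] 19 | (0.5, -0.1) 0 [-90] [90] 19 | (0.5, -0.1) 30 [-90] [90] 19 | (0.5, -0.1) 60 [-30] [70] 11 | (0.5, -0.1) 90 [-30] [70] 11 | (0.5, -0.1) 120 [-90] [90] 19 | (0.5, -0.1) 150 [-90] [90] 19 | 
(0.55, 0) -180 [-90] [90] 19 | (0.55, 0) -150 [-90] [90] 19 | (0.55, 0) -120 [-70] [90] 16 | (0.55, 0) -90 [-60] [40] 11 | (0.55, 0) -60 [-70] [90] 14 | (0.55, 0) -30 [-90] [90] 19 | (0.55, 0) 0 [-90] [90] 19 | (0.55, 0) 30 [-90] [90] 19 | (0.55, 0) 60 [-90] [70] 14 | (0.55, 0) 90 [-40] [60] 11 | (0.55, 0) 120 [-90] [70] 14 | (0.55, 0) 150 [-90] [90] 19 | 
(0.6, -0.1) -180 [-90] [90] 19 | (0.6, -0.1) -150 [-90] [90] 19 | (0.6, -0.1) -120 [-50] [90] 15 | (0.6, -0.1) -90 [-50] [90] 14 | (0.6, -0.1) -60 [-70] [90] 17 | (0.6, -0.1) -30 [-90] [90] 19 | (0.6, -0.1) 0 [-90] [90] 19 | (0.6, -0.1) 30 [-90] [90] 19 | (0.6, -0.1) 60 [-90] [50] 15 | (0.6, -0.1) 90 [-90] [50] 13 | (0.6, -0.1) 120 [-90] [70] 17 | (0.6, -0.1) 150 [-90] [90] 19 | 
(0.5, 0.05) -180 [-90] [90] 19 | (0.5, 0.05) -150 [-90] [90] 19 | (0.5, 0.05) -120 [-90] [90] 15 | (0.5, 0.05) -90 [-70] [30] 11 | (0.5, 0.05) -60 [-70] [30] 11 | (0.5, 0.05) -30 [-90] [90] 19 | (0.5, 0.05) 0 [-90] [90] 19 | (0.5, 0.05) 30 [-90] [90] 19 | (0.5, 0.05) 60 [-90] [90] 15 | (0.5, 0.05) 90 [-30] [70] 11 | (0.5, 0.05) 120 [-30] [70] 11 | (0.5, 0.05) 150 [-90] [90] 19 |
```

```bash
cat >> h.py <<'E'
YAW=1.2788-np.pi/2; D=0.048
def tcp(pad,pitch,yaw=YAW,back=0):
    r=R(yaw,np.radians(pitch)); return np.asarray(pad,float)-r.apply([0,0,D+back]), r.as_quat()
def goto(pad,pitch,v=.15,yaw=YAW,back=0):
    p,q=tcp(pad,pitch,yaw,back); arm.line_to(p,velocity=v,ori=q)
def fz(): return np.mean([arm.read_ft_force()[2] for _ in range(3)])
def lower(pad,pitch,zmin,thr=1.5,step=.001,yaw=YAW):
    """step down until the bench pushes back"""
    pad=np.array(pad,float);arm.pause(.2);f0=fz()
    while pad[2]>zmin:
        pad[2]-=step;goto(pad,pitch,.03,yaw);f=fz()
        if f-f0>thr: break
    print("lowered to",pad.round(4),"df",round(f-f0,2));return pad
def st(msg=""):
    print(msg,"t",round(arm.read_time(),2),"open",round(arm.read_opening(),3),"ff",np.round(arm.read_finger_force(),2),"ft",np.round(arm.read_ft_force(),2),"q",np.round(arm.read_joint_positions(),2))
E
python3 - <<'E'
from h import *
L=[.5243,.1826,.064]
arm.movep(*tcp(L,-30,back=.09)); st("pre")
goto(L,-30,.08); st("at")
arm.move_gripper(0,effort=40); st("closed")
goto([L[0],L[1],.074],-30,.03); st()
goto([L[0],L[1],.24],-30,.15); st("lifted")
cv2.imwrite("pics/side2.png",snapshot("side")[120:270,250:450].repeat(4,0).repeat(4,1))
E
```

```text
pre t 6.08 open 0.999 ff 0.0 ft [-0.34  1.04 -0.87] q [-0.5   0.82 -0.16  1.47  0.43  1.32 -1.14]
at t 7.35 open 1.0 ff 0.0 ft [ 0.54 -0.02 -0.41] q [-0.47  0.88 -0.14  1.61  0.49  1.12 -1.19]
closed t 7.67 open 0.766 ff 43.61 ft [0.32 1.22 2.29] q [-0.47  0.88 -0.14  1.61  0.49  1.12 -1.19]
 t 8.15 open 0.767 ff 43.4 ft [ 0.39 -0.34 -0.53] q [-0.47  0.87 -0.14  1.61  0.48  1.14 -1.18]
lifted t 9.41 open 0.773 ff 43.39 ft [ 0.26  0.04 -0.76] q [-0.45  0.67 -0.16  1.5   0.42  1.43 -1.05]
```

View pics/side2.png

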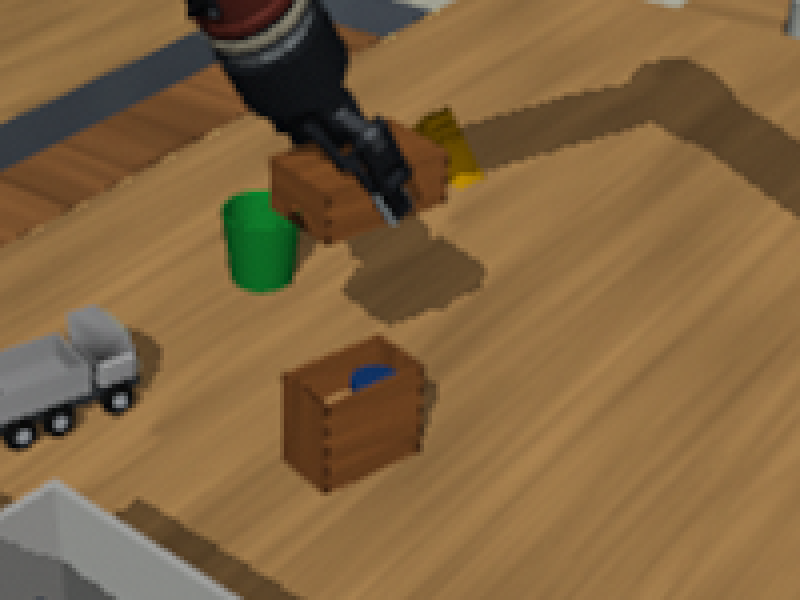

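The lid is held level above an undisturbed box, with the blue cylinder visible inside. Next I'll turn it 90° and stand it on its end.

```bash
python3 - <<'E'
from h import *
S=[.53,-.03,.2]
try:
    goto(S,-30,.25); st("moved")
    goto(S,60,.04); st("rot")      # short line: small TCP path
    goto([*S[:2],.062],60,.12); st("low")
    p=lower([*S[:2],.062],60,.045); np.save("S.npy",p); st()
except arm.MotionError as e: print("ERR",e); st()
arm.pause(.2);cv2.imwrite("pics/side3.png",cv2.resize(snapshot("side")[120:270,250:450],(800,600)))
E
```

```text
moved t 10.47 open 0.766 ff 43.38 ft [-0.26  0.31 -0.49] q [-0.16  0.61 -0.1   1.74  0.55  1.15 -0.86]
rot t 12.32 open 0.77 ff 43.27 ft [-0.28  0.11 -0.35] q [ 1.1   1.   -1.09  1.93 -0.36  0.62  0.3 ]
low t 13.62 open 0.77 ff 43.27 ft [ 0.46 -0.47  0.25] q [ 1.06  1.24 -0.99  1.95 -0.26  0.46  0.42]
lowered to [ 0.53  -0.03   0.059] df 1.81
 t 14.57 open 0.77 ff 43.27 ft [-0.46  0.21  0.02] q [ 1.06  1.24 -0.98  1.95 -0.26  0.46  0.43]
```

View pics/side3.png

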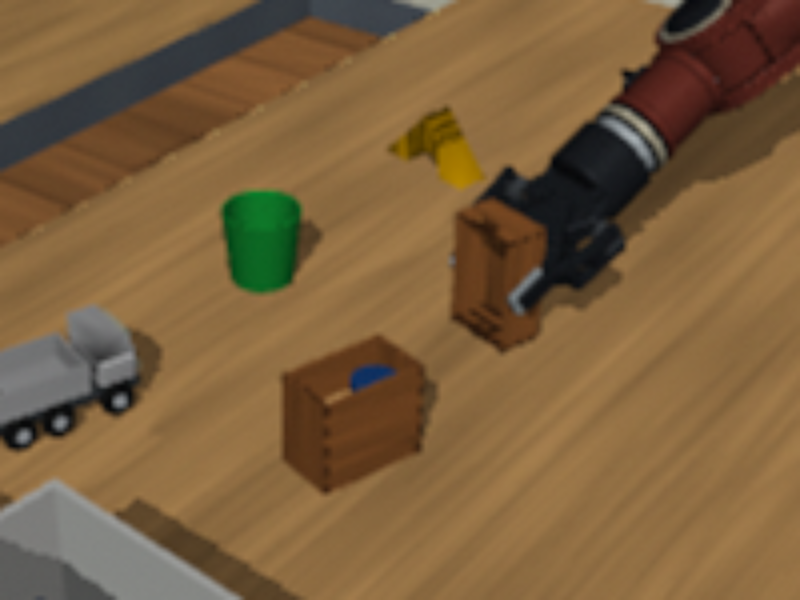

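The side view shows the lid upright, open side toward the box, still in the grip. The force noise is about ±1 N, so that contact may have been false. I'll go on lowering with averaged readings.

```bash
cat >> h.py <<'E'
def fz():
    v=[]
    for _ in range(8): v.append(arm.read_ft_force()[2]);arm.pause(.012)
    return np.mean(v)
E
python3 - <<'E'
from h import *
v=[arm.read_ft_force()[2] for _ in range(5)];print(np.round(v,2))
p=lower(np.load("S.npy"),60,.044,thr=1.6);np.save("S.npy",p);st()
print(fz())
E
```

```text
[-0.89 -0.89 -0.89 -0.89 -0.89]
lowered to [ 0.53  -0.03   0.052] df 2.5
 t 17.31 open 0.772 ff 43.38 ft [-0.21 -1.14  1.1 ] q [ 1.05  1.25 -0.98  1.95 -0.26  0.45  0.43]
1.7187399721275773
```

```bash
python3 - <<'E'
from h import *
S=np.load("S.npy");u=R(YAW).as_matrix()[:,0];print(u)
arm.move_gripper(1.0);arm.pause(.2);st("open")
goto(S,60,.12,back=.09)
goto(S+[0,0,.17],60,.3,back=.06)
P=S+.006*u;P[2]=.077;np.save("P.npy",P)
arm.movep(*tcp(P,-30,back=.13));st("pre")
arm.pause(.2);w=cam("wrist");i=snapshot("wrist");np.savez("w4.npz",R=w["R"],t=w["t"]);cv2.imwrite("pics/wrist4.png",i)
E
```

```text
[0.28786462 0.95767111 0.        ]
open t 17.92 open 0.998 ff 0.0 ft [ 0.37 -0.74  0.17] q [ 1.05  1.25 -0.98  1.95 -0.25  0.45  0.43]
pre t 20.75 open 0.998 ff 0.0 ft [-0.11 -0.34 -0.56] q [-0.02  0.72 -0.51  1.64  0.71  1.35 -1.11]
```

View pics/wrist4.png

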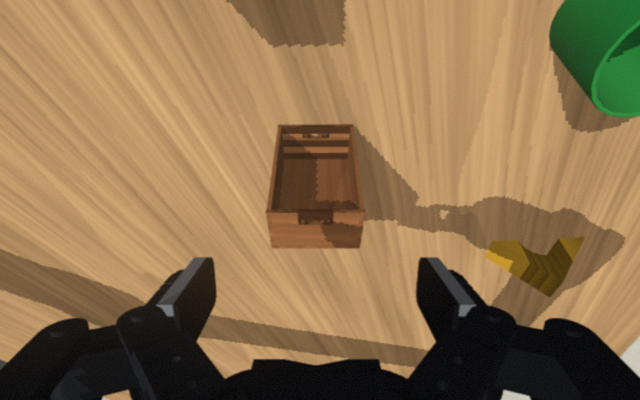

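The wrist view shows the lid standing on end with its open side facing the camera. Its upper end face has corners at about (268,213), (362,213), (360,247) and (271,247). I'll check that against the planned grasp, then grip it.

```bash
python3 - <<'E'
from h import *
d=np.load("w4.npz");c=camera_info("wrist");c["R"]=d["R"];c["t"]=d["t"]
X=cast(c,[(267.5,212),(362.5,212),(360.5,247.5),(271,247.5)],.104)
S=np.load("S.npy");r=R(YAW).as_matrix()
print(((X-S)@r[:,:2]*1000).round(1), ((X.mean(0)-S)@r[:,:2]*1000).round(1))
P=np.load("P.npy")
goto(P,-30,.1);st("at")
arm.move_gripper(0,effort=40);st("closed")
goto(P+[0,0,.05],-30,.08);goto(P+[0,0,.14],-30,.15);st("up")
goto(P+[0,0,.14],60,.04);st("rot")
arm.pause(.2);cv2.imwrite("pics/side5.png",cv2.resize(snapshot("side")[100:250,270:470],(800,600)))
E
```

```text
[[ 19.4 -31.3]
 [ 19.3  32.1]
 [-20.7  34.5]
 [-20.6 -32.9]] [-0.6  0.6]
at t 22.45 open 0.999 ff 0.0 ft [ 1.42 -0.92  0.61] q [ 0.04  0.84 -0.44  1.8   0.86  1.11 -1.23]
closed t 22.77 open 0.77 ff 44.98 ft [0.03 0.92 3.58] q [ 0.04  0.84 -0.44  1.8   0.86  1.11 -1.23]
up t 24.29 open 0.77 ff 44.74 ft [-0.09 -0.45 -0.13] q [ 0.09  0.64 -0.51  1.71  0.72  1.32 -1.03]
rot t 26.14 open 0.762 ff 44.6 ft [-0.15  0.65 -0.42] q [ 1.16  1.1  -1.31  1.93  0.    0.6  -0.09]
```

View pics/side5.png

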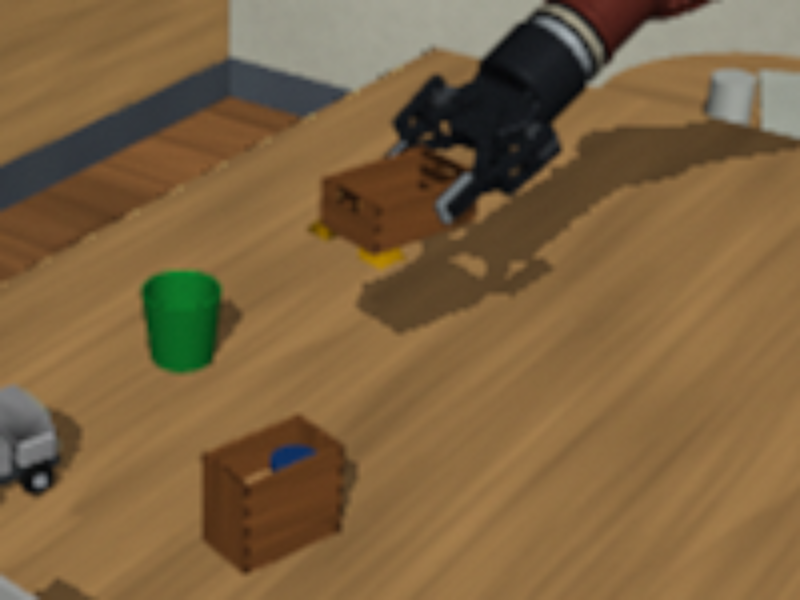

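The lid is held level, open side up. I'll lower it to the bench, let go, retreat, and look from above.

```bash
python3 - <<'E'
from h import *
P=np.load("P.npy")
goto([*P[:2],.033],60,.12)
p=lower([*P[:2],.033],60,.021,thr=1.6);st()
arm.move_gripper(1.0);arm.pause(.2);st("open")
goto(p,60,.12,back=.10);goto(p+[0,0,.18],60,.3,back=.08)
u=R(YAW).as_matrix()[:,0];B=p+.025*u;print("lid~",B)
m=(B[:2]+[.5243,.1826])/2
arm.movep([m[0],m[1],.38],R(YAW).as_quat());arm.pause(.3);st()
w=cam("wrist");i=snapshot("wrist");np.savez("w6.npz",R=w["R"],t=w["t"]);cv2.imwrite("pics/wrist6.png",i)
E
```

```text
lowered to [ 0.5317 -0.0243  0.026 ] df 3.3
 t 30.56 open 0.768 ff 44.86 ft [-1.18 -1.01  3.4 ] q [ 1.1   1.39 -1.1   1.94  0.17  0.42  0.06]
open t 31.1 open 1.003 ff 0.0 ft [-0.5  -0.79 -0.15] q [ 1.1   1.39 -1.1   1.94  0.17  0.42  0.06]
lid~ [ 5.38923803e-01 -3.12195517e-04  2.60000000e-02]
 t 34.2 open 0.998 ff 0.0 ft [-0.35  0.62  1.31] q [ 0.22  0.44 -0.65  1.61  0.28  1.19 -0.78]
```

View pics/wrist6.png

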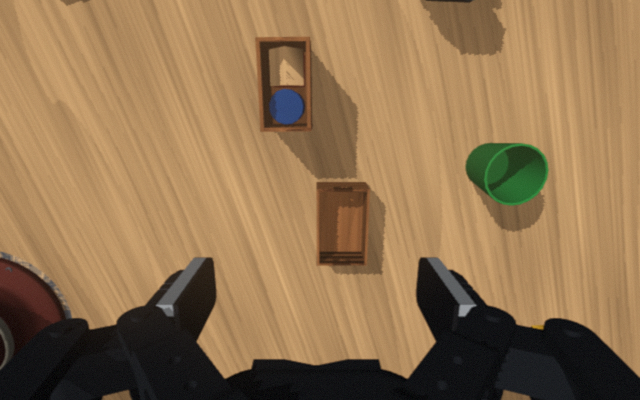

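The wrist view shows the open box at about (257–312, 37–131) with the blocks inside, and the upturned lid at about (317–368, 182–265). For a precise fit I'll view each from straight above in the same geometry, so that calibration bias cancels.

```bash
python3 - <<'E'
from h import *
u=R(YAW).as_matrix()[:,0][:2];q=R(YAW).as_quat();out=[]
for n,ce,z,sz in (("lid",np.array([.5389,-.0003]),.04,(104,66)),("box",np.array([.5243,.1826]),.08,(92,54))):
    t=ce-.071*u
    arm.line_to([t[0],t[1],.20+z],velocity=.25,ori=q);arm.pause(.3)
    c=cam("wrist");i=snapshot("wrist")
    m=satmask(i,150,40);pc=proj(c,[[*ce,z]])[0].astype(int)
    roi=np.zeros_like(m);x,y=pc;roi[max(0,y-110):y+110,x-75:x+75]=1;m*=roi
    k=big(cv2.morphologyEx(m,cv2.MORPH_CLOSE,np.ones((9,9),np.uint8)))
    print(n,pc,cv2.boundingRect(k.reshape(-1,1,2)),rect(cast(c,k,z)))
    cv2.drawContours(i,[k.reshape(-1,1,2)],-1,(255,255,0),1);out.append(i[0:300,160:480])
cv2.imwrite("pics/both7.png",np.hstack(out));st()
E
```

```text
lid [314 102] (271, 29, 89, 141) (array([ 0.53953931, -0.00056296]), np.float64(1.28541744386224), (102.7702865600586, 64.53687286376953))
box [314  99] (280, 35, 72, 124) (array([0.52564972, 0.18237531]), np.float64(1.28678391181756), (89.7183609008789, 52.16190719604492))
 t 36.85 open 1.0 ff 0.0 ft [-0.2  -0.31 -0.11] q [ 0.14  0.5  -0.6   1.83  0.34  0.93 -0.91]
```

View pics/both7.png

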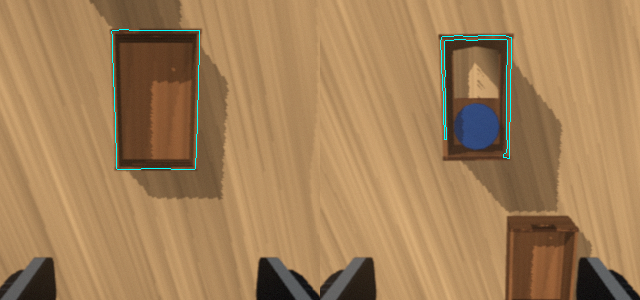

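Both outlines fit: the lid is at (0.5395, -0.0006) and the box at (0.5256, 0.1824), with yaws within 2 mrad of each other. I'll grip the box across its width, carry it over, and lower it under guard.

```bash
python3 - <<'E'
from h import *
Y=YAW+.004;r=R(YAW).as_matrix();u,v=r[:,0],r[:,1]
box=np.array([.5256,.1824,.065]);lidm=np.array([.5395,-.0006,0]);lidc=np.array([.5389,-.0003,0])
arm.movep(*tcp(box,0,Y,.06));goto(box,0,.08,Y);st("at")
arm.move_gripper(0,effort=55);st("closed")
goto(box+[0,0,.01],0,.03,Y);goto(box+[0,0,.075],0,.12,Y);st("up")
T=u*(lidm@u)+v*((lidm+lidc)/2@v);T[2]=.14;print(T)
goto(T,0,.15,Y);T[2]=.065+.05;goto(T,0,.08,Y);arm.pause(.2);st("above");np.save("T.npy",T)
cv2.imwrite("pics/side8.png",cv2.resize(snapshot("side")[140:260,290:450],(800,600)))
E
```

```text
at t 38.33 open 1.004 ff 0.0 ft [ 0.22  0.95 -0.62] q [-0.09  0.77 -0.45  1.87  0.54  0.63 -1.17]
closed t 38.73 open 0.627 ff 58.42 ft [-1.92  0.51  3.19] q [-0.09  0.77 -0.45  1.87  0.54  0.63 -1.17]
up t 39.9 open 0.627 ff 57.88 ft [-0.24 -0.02 -1.77] q [-0.04  0.67 -0.53  1.82  0.46  0.78 -1.09]
[ 5.39183508e-01 -5.04866204e-04  1.40000000e-01]
above t 41.93 open 0.625 ff 57.88 ft [ 0.43 -0.23 -0.87] q [ 0.3   0.68 -0.52  1.89  0.51  0.71 -0.81]
```

View pics/side8.png

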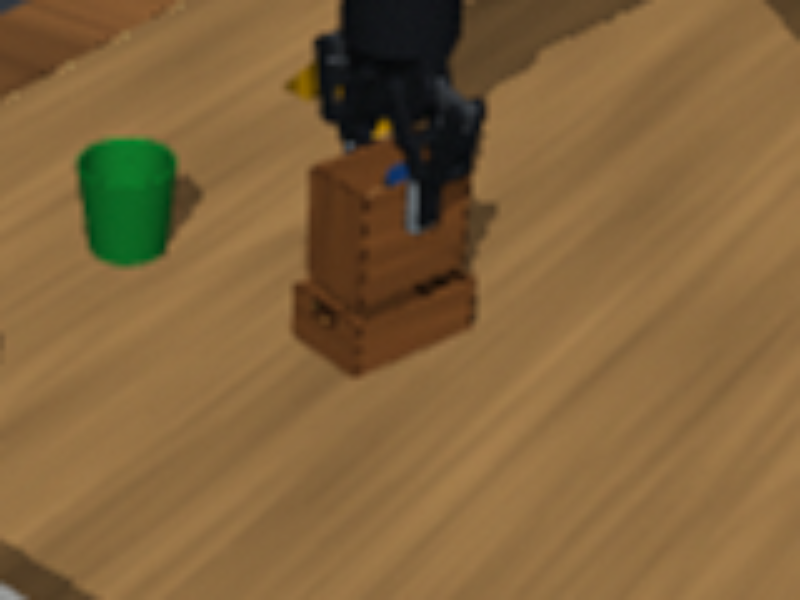

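The side view shows the box level, held squarely just above the upturned lid. Lowering it in under guard.

```bash
python3 - <<'E'
from h import *
T=np.load("T.npy");Y=YAW+.004
p=lower(T,0,.0805,thr=2.0,step=.0025,yaw=Y)   # through the rim, box underside at ~15 mm
if p[2]<.082:
    p=lower(p,0,.066,thr=2.0,yaw=Y)
np.save("T.npy",p);st()
E
```

```text
lowered to [ 5.392e-01 -5.000e-04  8.000e-02] df -0.4
lowered to [ 5.392e-01 -5.000e-04  6.900e-02] df 7.0
 t 50.43 open 0.627 ff 58.44 ft [-1.92 -0.18  6.08] q [ 0.26  0.75 -0.47  1.92  0.56  0.61 -0.86]
```

Contact came at exactly the expected 4 mm seating height. Releasing, retreating and checking.

```bash
python3 - <<'E'
from h import *
T=np.load("T.npy");Y=YAW+.004;u=R(YAW).as_matrix()[:,0]
arm.move_gripper(1.0);arm.pause(.2);st("open")
goto(T,0,.1,Y,.06);goto(T-.071*u,0,.25,Y,.15);arm.pause(.3);st()
w=snapshot("wrist")[0:300,160:480];s=cv2.resize(snapshot("side")[140:260,290:418],(320,300))
cv2.imwrite("pics/end9.png",np.hstack([w,s]))
E
```

```text
open t 51.06 open 1.003 ff 0.0 ft [ 0.24 -0.95 -0.39] q [ 0.26  0.75 -0.47  1.92  0.57  0.61 -0.86]
 t 52.72 open 1.002 ff 0.0 ft [-0.62  0.25 -0.17] q [ 0.51  0.53 -0.63  1.83  0.39  0.91 -0.59]
```

View pics/end9.png

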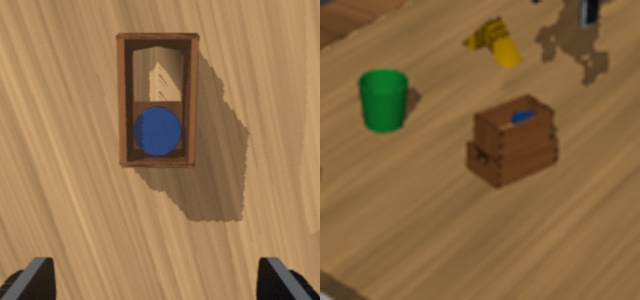

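The box stands down inside its lid (left view, 118–198 × 34–166) with the blocks inside, upright and let go, and the cup and arch are where they were.

```bash
python3 -c "
from h import *
print(ticket.finish_job())"
```

```text
the job is handed in; nothing more can be done
None
```

I handed in the job at about 53 s of the 72 s limit: the box, blocks inside, stands upright in its upturned lid, and the toys in the final views (cup, arch) look unmoved; the hand-in returned no verdict.

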